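Pack the capped reagent bottles into the carrying caddy

TASK

Pack the white caddy for carrying: stand each of the four capped bottles upright in the grey holder that matches its shape and size (wide, middle and small round, and square), right down on the holder's floor. The two open bottles without caps do not travel: leave them standing where they are. It is all glass, so set the bottles down gently, never drop them or knock them over.

Things in the scene. Friction and masses are not known exactly. Their poses are not given: they have to be found in the camera images.
- large_mid (a point): To be packed: the wide round one, body diameter 62 mm, amber glass, 120 mm tall with its blue screw cap (top 24 mm, diameter 40 mm); under it 10 mm of neck (diameter 34 mm), then a 12 mm shoulder down to the body. About 300 g. Stands upright. Point: its centre, on the axis, 60 mm above the foot; z up the axis
- medium_mid (a point): To be packed: the middle round one, body diameter 45 mm, amber glass, 96 mm tall with its blue screw cap (top 24 mm, diameter 30 mm); under it 10 mm of neck (diameter 24 mm), then a 12 mm shoulder down to the body. About 150 g. Stands upright. Point: its centre, on the axis, 48 mm above the foot; z up the axis
- small_mid (a point): To be packed: the small round one, body diameter 28 mm, amber glass, 76 mm tall with its blue screw cap (top 24 mm, diameter 22 mm); under it 10 mm of neck (diameter 16 mm), then a 12 mm shoulder down to the body. About 50 g. Stands upright. Point: its centre, on the axis, 38 mm above the foot; z up the axis
- square_mid (a point): To be packed: the square one, body 44 x 44 mm, amber glass, 104 mm tall with its blue screw cap (top 24 mm, diameter 30 mm); under it 10 mm of neck (diameter 24 mm), then a 12 mm shoulder down to the body. About 180 g. Stands upright. Point: its centre, on the axis, 52 mm above the foot; z up the axis; x, y along its sides
- open_large_mid (a point): Look-alike that stays: wide round bottle, body diameter 62 mm, amber glass, same body as the capped one but with NO cap, an open mouth (neck diameter 34 mm) instead, 114 mm tall. This point is its centre, half-way up
- open_square_mid (a point): Look-alike that stays: square bottle, body 44 x 44 mm, amber glass, same body as the capped one but with NO cap, an open mouth (neck diameter 24 mm) instead, 98 mm tall. This point is its centre, half-way up
- holder_large: Widest round cup-shaped holder, inner diameter 78 mm, for the wide round bottle. Grey plastic, fixed in a low white caddy (232 mm square, walls 34 mm high) with the other holders, at least 90 mm apart. Walls and floor 3 mm thick, 28 mm tall. Origin: centre of the underside, z up; a bottle in it stands 3 mm above the origin
- holder_medium: Middle round cup-shaped holder, inner diameter 61 mm, for the middle round bottle. Grey plastic, fixed in a low white caddy (232 mm square, walls 34 mm high) with the other holders, at least 90 mm apart. Walls and floor 3 mm thick, 28 mm tall. Origin: centre of the underside, z up; a bottle in it stands 3 mm above the origin
- holder_small: Smallest round cup-shaped holder, inner diameter 44 mm, for the small round bottle. Grey plastic, fixed in a low white caddy (232 mm square, walls 34 mm high) with the other holders, at least 90 mm apart. Walls and floor 3 mm thick, 28 mm tall. Origin: centre of the underside, z up; a bottle in it stands 3 mm above the origin
- holder_square: Square holder, inside 60 x 60 mm, for the square bottle; walls along its x and y; the bottle's sides go along the walls, any way round. Grey plastic, fixed in a low white caddy (232 mm square, walls 34 mm high) with the other holders, at least 90 mm apart. Walls and floor 3 mm thick, 28 mm tall. Origin: centre of the underside, z up; a bottle in it stands 3 mm above the origin
Things that resemble listed ones, but are neither listed nor needed, are in the scene too. Leave any green or purple look-alike of the part that bears small_mid alone.

How it is judged (in metres and radians):
At the end, for the whole second after the job is handed in: Each capped bottle stands upright (within 0.1 rad) in its own holder: axis within 14 mm of the holder's centre, foot on its floor (height within 5 mm), at rest; both open bottles are upright (within 0.1 rad) and within 20 mm of where they started (horizontal distance between large_mid and holder_large below 0.014 m and z of large_mid in the frame of holder_large between 0.058 and 0.068 m and angle between each of large_mid, medium_mid, small_mid, square_mid, open_large_mid, open_square_mid's own z axis and vertical below 0.1 rad and linear speed of each of large, medium, small, square below 0.02 m/s and angular speed of each of large, medium, small, square below 0.2 rad/s and horizontal distance between medium_mid and holder_medium below 0.014 m and z of medium_mid in the frame of holder_medium between 0.046 and 0.056 m and horizontal distance between small_mid and holder_small below 0.014 m and z of small_mid in the frame of holder_small between 0.036 and 0.046 m and horizontal distance between square_mid and holder_square below 0.014 m and z of square_mid in the frame of holder_square between 0.05 and 0.06 m and distance of each of open_large_mid, open_square_mid from where it was at the start of the episode below 0.02 m); the robot touches nothing.
It fails at once if a capped bottle is dropped or knocked over (moves faster than 0.6 m/s with no finger on it) ((linear speed of large above 0.6 m/s and contact force between large and the fingers below 0.05 N) or (linear speed of medium above 0.6 m/s and contact force between medium and the fingers below 0.05 N) or (linear speed of small above 0.6 m/s and contact force between small and the fingers below 0.05 N) or (linear speed of square above 0.6 m/s and contact force between square and the fingers below 0.05 N)).
It fails at once if an open bottle is moved by more than 20 mm (distance of any of open_large_mid, open_square_mid from where it was at the start of the episode above 0.02 m).
It also fails if it takes over 99 s, if anything falls off the work surface, if the arm or the gripper's body presses on something with over 40 N, if the wrist force passes 120 N, or if a joint passes its speed limit or range.

ROBOT

A 6-joint arm with a two-finger parallel gripper is mounted at the origin on the work surface. World frame = base frame: x ahead of the robot, y to its left, z up, the work surface at z = 0. Lengths are in m, angles in degrees, forces in N, time in s.
With the tool pointing down it reaches from about 0.25 to 0.8 m from the base axis. Payload 8.5 kg.
Tool frame: the origin (TCP) lies midway between the tips of the shut fingers; the grasp point (between the pads) lies r.grip_depth behind it (r.grip_depth is the distance from the TCP to the grasp point, in m); z points along the fingers, y is the line along which they close (so a half turn about z gives the same grasp; the last joint's range is limited). The gripper opens to 85 mm and grips with 20 to 120 N. Pads are 22 mm wide; open, the fingers measure 114 mm over their backs; the gripper's body (76 mm by 85 mm) begins 54 mm behind the grasp point. The pads swing forward as they close: fully open they stand 13 mm farther back than shut.
Start: joints at [75.459, 13.648, -0.773, 75.585, 0, 90], TCP at [0.132, 0.508, 0.231] pointing down, gripper open.
Joint ranges: [-152.45, 152.45], [-59.26, 108.67], [-65.41, 83.53], [-104.44, 129.93], [-82.83, 76.93], [-180, 180]. Speed limits (degrees/s): [127.2, 127.2, 159.86, 180, 180, 180].

INTERFACE

Orientations are given as [roll, pitch, yaw] about the fixed x, y, z axes, in that order (R = Rz(yaw) Ry(pitch) Rx(roll)).
In Python, from bench import r gives the robot as it stands.
- The arm moves only by the tool play_rows, never from a script. Its argument "rows" is a list of rows, each a list of 7 numbers: the opening, from 0 (shut) to 1 (fully open), then the shift along the tool's x, y, z in mm, then the turn, a rotation vector about the tool's x, y, z in rad. In form: [[grip, x, y, z, wx, wy, wz], ...]. A call has 1 to 5 rows; each row shifts and turns the commanded pose from where the row before left it, along the tool's axes as they then stand; what a row does not reach is not made up. A row lasts 1/12 s, in which the tool goes at most 41.7 mm and 7.16 degrees, less where a joint would pass 70% of its speed; a pose out of reach is approached as far as the arm can. A call is refused whole if a number of a shift passes 41.7 or a number of a turn 0.125, either way. A call with a gripper value outside its range is refused whole. The fingers move at their own pace and stop on an object; "force" is the grip in N (left out, the last holds). Time passes only in rows, so rows that do not move let the fingers close. It gives the time, the measured TCP pose, the force, the opening and the grip force at its end, in the units of the state.
- r.sense(): the state, without advancing time (a new reading comes with each control period).
- r.read_camera(name): name is "scene" or "top" or "wrist"; returns a dict with "img" (420x560x3 uint8, red, green, blue), "fx", "fy", "cx", "cy" (pixels), "cam_to_world" (4x4, takes a point from camera to world coordinates). Camera axes: x right, y up, looking along -z (the intrinsics and any distortion apply to the point x, -y, -z); pixel columns grow to the right and rows downward; lengths in m; the calibration is good to about 2 mm. A picture is of the moment at which its call begins. There is no depth.
- r.close_job(): hands the job in; it is judged then, once.
The state is a dict: "time_s": time; "qpos": joint angles; "qd": joint speeds; "effort": joint torques, N m; "tcp_pos": TCP position; "eef_rot": TCP orientation; "ft_force": force on the tool from outside, world axes, zero at the start; "ft_torque": the same for the moment, N m; "gripper_width": finger opening in m; "finger_force": force on a finger pad.
Only numpy, scipy, OpenCV 4.12 (cv2) and the standard library are available. Lean on these libraries where they do the work, as an engineer would, in place of code of your own. Each camera call takes 0.05 s, during which the arm holds its last target. There are 200 camera calls.

## Working session

There is one attempt and no reset: what is moved stays moved. The work goes in short steps, Python scripts to look and compute and a tool call to move; the robot and the scene stay as the last step left them, time stands still between calls to the robot, and variables do not carry over. Pictures are saved under pics/ and viewed, at most 14 in all, crops included, and the job is handed in when it is done.

Besides the shell and the picture viewer there is one more tool, called after ">>>" as name([rows], argument=value, ...), one row to a line, values as JSON. play_rows: Moves the arm, as the interface text tells. Its arguments: {"type":"object","properties":{"rows":{"type":"array","items":{"type":"array","items":{"type":"number"}}},"force":{"type":"number"}},"required":["rows"]}

```bash
mkdir -p pics; ls; python3 - <<'E'
from bench import r
import cv2
print(r.sense(), r.grip_depth)
for n in ("top","scene"):
    d=r.read_camera(n); cv2.imwrite(f"pics/{n}0.png",cv2.resize(d["img"][:,:,::-1],(800,600),interpolation=cv2.INTER_CUBIC))
    print(n,d["fx"],d["fy"],d["cx"],d["cy"],d["cam_to_world"].round(4).tolist(),[k for k in d])
E
```

```text
pics
{'time_s': 0.0, 'qpos': array([ 7.54591540e+01,  1.36796012e+01, -8.17036984e-01,  7.55845005e+01,
       -9.26527146e-04,  8.99980148e+01]), 'qd': array([ 0.05291099,  0.0219002 , -0.01823526,  0.00070428,  0.02502233,
        0.04367367]), 'effort': array([ 7.94059270e-04, -5.38790381e+01,  3.46435869e+01,  1.85396103e-02,
       -4.00303031e-05,  9.85752962e-06]), 'tcp_pos': array([0.13171138, 0.50777669, 0.2306894 ]), 'eef_rot': array([-1.79918861e+02,  9.23714923e-04,  1.65461141e+02]), 'ft_force': array([-0.74512063,  0.28512106, -0.36182044]), 'ft_torque': array([0.00617452, 0.0075883 , 0.05119024]), 'finger_force': 0.0, 'gripper_width': 0.08548420920866502} 0.0187
top 400.9079399483929 400.9079399483929 282.7152735421729 213.5434272942282 [[0.0157, 0.9964, -0.0839, 0.5224], [-0.9995, 0.0134, -0.0277, -0.0086], [-0.0265, 0.0843, 0.9961, 0.9041], [0.0, 0.0, 0.0, 1.0]] ['img', 'fx', 'fy', 'cx', 'cy', 'cam_to_world']
scene 468.128252721394 468.128252721394 286.59653924760704 211.71690396900934 [[-0.2493, -0.7049, 0.6641, 1.2457], [0.9683, -0.1712, 0.1819, 0.2132], [-0.0145, 0.6884, 0.7252, 0.8282], [0.0, 0.0, 0.0, 1.0]] ['img', 'fx', 'fy', 'cx', 'cy', 'cam_to_world']
```

View pics/top0.png

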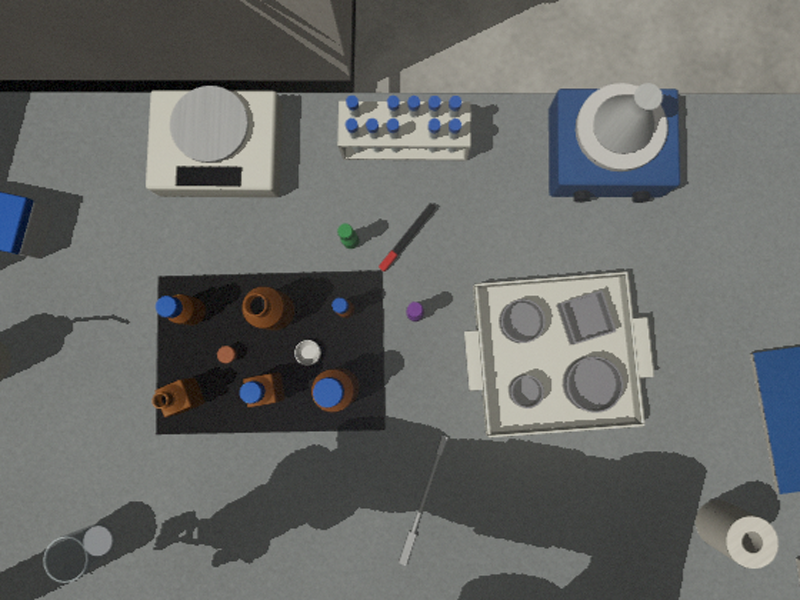

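View pics/scene0.png

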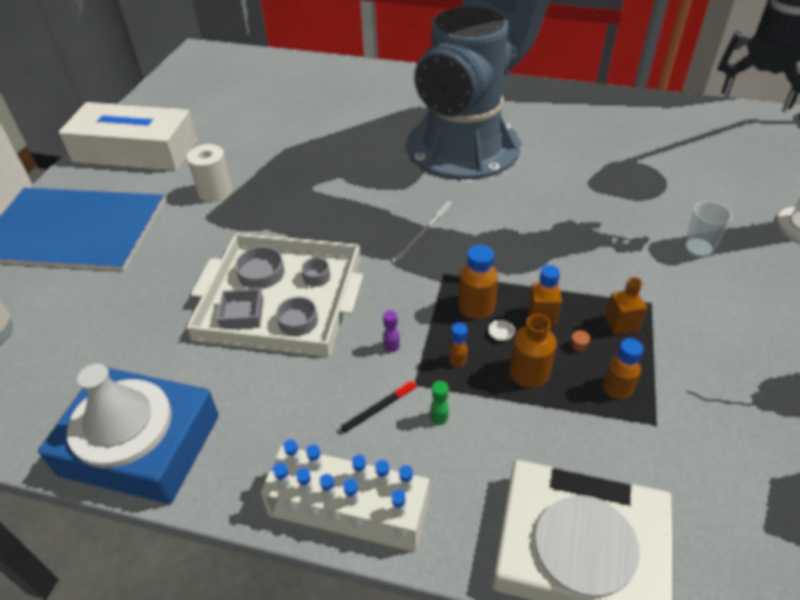

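The top view shows, in 800x600 pixels:
- **Capped bottles:** medium (168,306), small (340,305), square (252,391) and large (328,392).
- **Open bottles:** (262,303) and (170,398).
- **Holders:** medium (523,320), square (590,315), small (527,389) and large (594,383).

I'll enlarge both regions for accurate readings.

```bash
python3 - <<'E'
import cv2
from bench import r
im=r.read_camera("top")["img"][:,:,::-1]
for n,x0,y0 in (("mat",102,185),("cad",322,182)):
    c=im[y0:y0+120,x0:x0+160]
    cv2.imwrite(f"pics/{n}.png",cv2.convertScaleAbs(cv2.resize(c,(800,600),interpolation=cv2.INTER_CUBIC),alpha=1.5 if n=="mat" else 1.1))
E
```

```text
(no output)
```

View pics/mat.png

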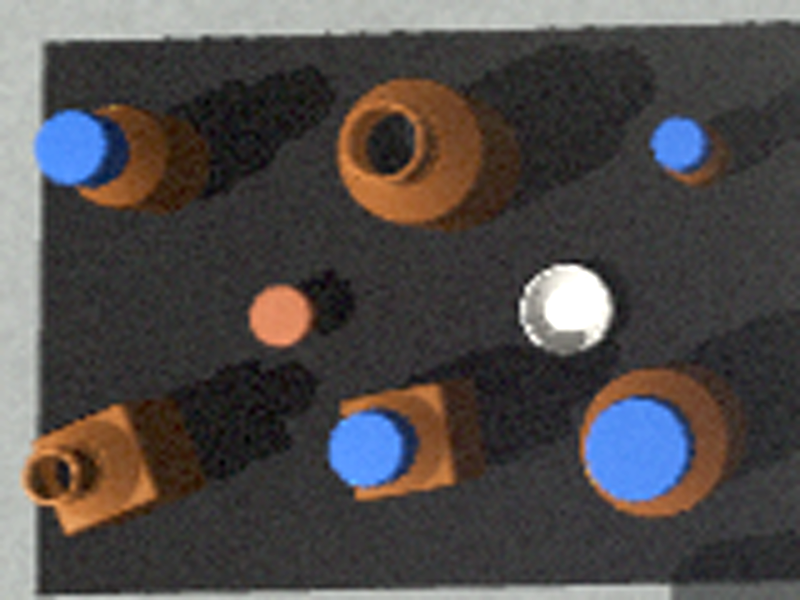

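View pics/cad.png

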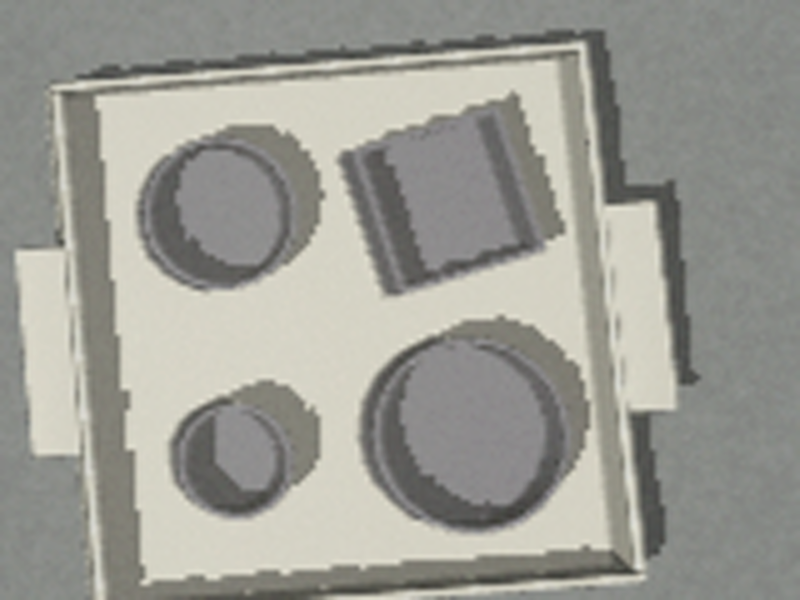

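The mat crop gives these cap centres: medium (73,148), small (681,144), square (368,448), large (639,448). In the caddy crop, the holder rims are at medium (216,211), small (231,457), large (469,432), and the square one at about (448,195), which is turned.

```bash
cat > h.py <<'E'
import numpy as np, cv2
from bench import r
from scipy.spatial.transform import Rotation as R
def px2w(d,u,v,z):
    T=d["cam_to_world"]; ray=T[:3,:3]@np.array([(u-d["cx"])/d["fx"],-(v-d["cy"])/d["fy"],-1])
    return T[:3,3]+ray*(z-T[2,3])/ray[2]
def w2px(d,p):
    T=d["cam_to_world"]; c=T[:3,:3].T@(np.array(p)-T[:3,3])
    return d["cx"]-d["fx"]*c[0]/c[2], d["cy"]+d["fy"]*c[1]/c[2]
def togo(x,y,z,yaw):   # shift in tool axes (mm), turn about tool z (rad), tool pointing down
    s=r.sense(); M=R.from_euler("xyz",s["eef_rot"],degrees=True)
    d=M.inv().apply(np.array([x,y,z])-s["tcp_pos"])*1e3
    dy=(yaw-s["eef_rot"][2]+180)%360-180
    print("at",s["tcp_pos"].round(4),s["eef_rot"].round(2),"go tool mm",d.round(1),"turn z rad",round(-np.radians(dy),3))
E
python3 - <<'E'
from h import *
d=r.read_camera("top")
def P(o,u,v,z): return px2w(d,(u+.5)/5-.5+o[0],(v+.5)/5-.5+o[1],z)
M=(102,185);C=(322,182)
for n,u,v,z in (("medium",73,148,.096),("small",681,144,.076),("square",368,448,.104),("large",639,448,.12),("openL",388,143,.114),("openS",54,474,.098)):
    print(n,P(M,u,v,z).round(4))
for q in ([(342,402),(443,383),(455,485),(356,500)],[(125,404),(158,495),(70,534),(30,440)]):
    w=[P(M,*c,.058)[:2] for c in q]; print("sq",np.mean(w,0).round(4),[ (np.degrees(np.arctan2(*(w[(i+1)%4]-w[i])[::-1]))%90).round(1) for i in range(4)],[np.linalg.norm(w[(i+1)%4]-w[i]).round(4) for i in range(4)])
for n,u,v in (("hM",216,211),("hS",231,457),("hL",469,432),("hQ",448,195)): print(n,P(C,u,v,.031).round(4))
w=[P(C,*c,.036)[:2] for c in ((55,88),(585,45),(640,575))];print("caddy",(w[1]-w[0]),np.linalg.norm(w[1]-w[0]),np.linalg.norm(w[2]-w[1]),((w[0]+w[2])/2))
E
```

```text
medium [0.5845 0.3545 0.096 ]
small [0.5911 0.1078 0.076 ]
square [0.4656 0.2259 0.104 ]
large [0.4686 0.115  0.12  ]
openL [0.5868 0.2196 0.114 ]
openS [0.4526 0.3546 0.098 ]
sq [0.4649 0.2264] [np.float64(11.5), np.float64(8.8), np.float64(9.5), np.float64(10.5)] [np.float64(0.0435), np.float64(0.043), np.float64(0.0422), np.float64(0.0415)]
sq [0.4519 0.355 ] [np.float64(22.8), np.float64(24.8), np.float64(26.2), np.float64(21.6)] [np.float64(0.041), np.float64(0.0404), np.float64(0.0434), np.float64(0.0429)]
hM [ 0.5759 -0.1629  0.031 ]
hS [ 0.4702 -0.1691  0.031 ]
hL [ 0.4826 -0.2706  0.031 ]
hQ [ 0.5843 -0.2628  0.031 ]
caddy [ 0.02156928 -0.22836622] 0.2293825770327551 0.22650829405258033 [ 0.52613667 -0.21626976]
```

>>> play_rows([
  [0.7, 0, 0, 0, 0, 0, 0.12],
  [0.7, 0, 0, 0, 0, 0, 0.12],
  [0.7, 0, 0, 0, 0, 0, 0.12],
  [0.7, 0, 0, 0, 0, 0, 0.12],
  [0.7, 0, 0, 0, 0, 0, 0.12],
], force=40)

```text
time_s: 0.62
tcp_pos: [0.1318, 0.508, 0.2311]
eef_rot: [-180.0, 0.0, 130.7]
ft_force: [-0.2, 0.7, -0.1]
gripper_width: 0.0598
finger_force: 0.0
```

>>> play_rows([
  [0.7, 0, 0, 0, 0, 0, 0.12],
  [0.7, 0, 0, 0, 0, 0, 0.12],
  [0.7, 0, 0, 0, 0, 0, 0.12],
  [0.7, 0, 0, 0, 0, 0, 0.12],
  [0.7, 0, 0, 0, 0, 0, 0.12],
])

```text
time_s: 1.03
tcp_pos: [0.1318, 0.508, 0.2311]
eef_rot: [-180.0, 0.0, 96.4]
ft_force: [0.4, 0.4, -0.3]
gripper_width: 0.0599
finger_force: 0.0
```

>>> play_rows([
  [0.7, 0, 0, 0, 0, 0, 0.12],
  [0.7, -10, 30, 0, 0, 0, 0],
  [0.7, -10, 30, 0, 0, 0, 0],
  [0.7, -10, 30, 0, 0, 0, 0],
  [0.7, -10, 30, 0, 0, 0, 0],
])

```text
time_s: 1.45
tcp_pos: [0.2527, 0.4672, 0.2312]
eef_rot: [-180.0, 0.0, 89.9]
ft_force: [0.6, 0.7, -1.4]
gripper_width: 0.0599
finger_force: 0.0
```

>>> play_rows([
  [0.7, -10, 30, 0, 0, 0, 0],
  [0.7, -10, 30, 0, 0, 0, 0],
  [0.7, -10, 30, 0, 0, 0, 0],
  [0.7, -10, 30, 0, 0, 0, 0],
  [0.7, -10, 30, 0, 0, 0, 0],
])

```text
time_s: 1.87
tcp_pos: [0.4029, 0.4165, 0.2312]
eef_rot: [-180.0, 0.0, 89.8]
ft_force: [0.8, 0.7, 0.3]
gripper_width: 0.0596
finger_force: 0.0
```

>>> play_rows([
  [0.7, -10, 30, 0, 0, 0, 0],
  [0.7, -10, 30, 0, 0, 0, 0],
  [0.7, -10, 30, 0, 0, 0, 0],
  [0.7, 0, 0, 0, 0, 0, 0],
  [0.7, 0, 0, 0, 0, 0, 0],
])

```text
time_s: 2.28
tcp_pos: [0.4928, 0.3861, 0.2304]
eef_rot: [-179.9, 0.0, 89.7]
ft_force: [-0.9, 0.3, 0.1]
gripper_width: 0.0597
finger_force: 0.0
```

```bash
python3 - <<'E'
from h import *
togo(.5845,.3545,.231,90); s=r.sense(); print(s["gripper_width"],s["time_s"],s["qpos"].round(0))
d=r.read_camera("wrist"); print(d["cam_to_world"].round(3).tolist(), w2px(d,[.5845,.3545,.096]))
cv2.imwrite("pics/w1.png",cv2.resize(d["img"][:,:,::-1],(800,600)))
E
```

```text
at [0.4928 0.3861 0.2304] [-1.7995e+02  4.0000e-02  8.9680e+01] go tool mm [-31.1  91.9  -0.7] turn z rad -0.006
0.05971550043533158 2.2833 [ 38.  24.  14.  80.  -0. 128.]
[[1.0, 0.005, 0.002, 0.493], [-0.005, 0.957, 0.291, 0.46], [-0.001, -0.291, 0.957, 0.373], [0.0, 0.0, 0.0, 1.0]] (np.float64(392.5231637401764), np.float64(233.49099542297913))
```

View pics/w1.png

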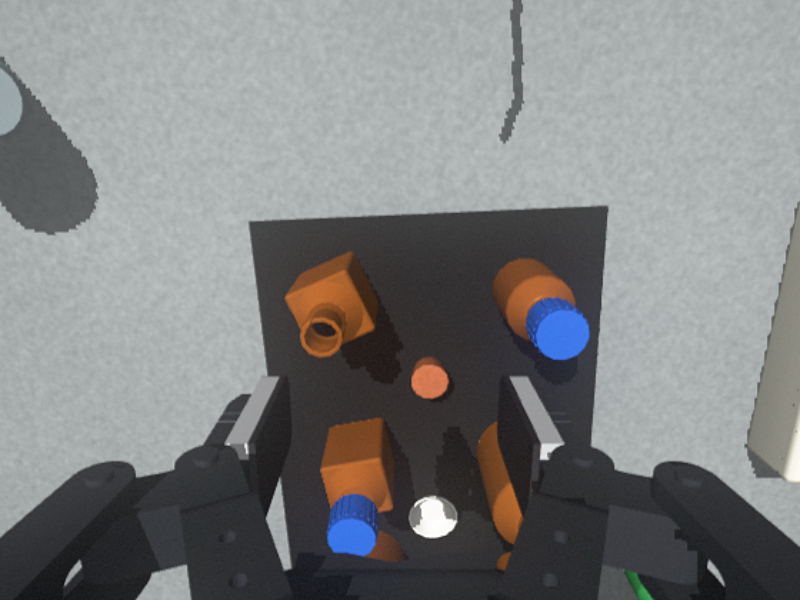

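The medium cap appears at (559,334), against a prediction of (561,334), so the positions agree. Next I move over the medium bottle, go down and grip its cap.

>>> play_rows([
  [0.7, -10, 31, 0, 0, 0, -0.006],
  [0.7, -11, 31, 0, 0, 0, 0],
  [0.7, -10, 30, 0, 0, 0, 0],
  [0.7, 0, 0, 0, 0, 0, 0],
  [0.7, 0, 0, 0, 0, 0, 0],
])

```text
time_s: 2.75
tcp_pos: [0.5836, 0.3561, 0.2306]
eef_rot: [-179.9, 0.0, 90.1]
ft_force: [-1.1, -0.1, 0.3]
gripper_width: 0.0598
finger_force: 0.0
```

>>> play_rows([
  [0.7, 0, 0, 30, 0, 0, 0],
  [0.7, 0, 0, 30, 0, 0, 0],
  [0.7, 0, 0, 30, 0, 0, 0],
  [0.7, 0, 0, 20, 0, 0, 0],
  [0.7, 0, 0, 0, 0, 0, 0],
])

```text
time_s: 3.17
tcp_pos: [0.5794, 0.3559, 0.117]
eef_rot: [-179.6, 0.2, 90.3]
ft_force: [-0.2, 0.6, -0.7]
gripper_width: 0.0596
finger_force: 0.0
```

>>> play_rows([
  [0.7, 0, 0, 20, 0, 0, 0],
  [0.7, 0, 0, 20, 0, 0, 0],
  [0.7, 0, 0, 18, 0, 0, 0],
  [0.7, 0, 0, 0, 0, 0, 0],
  [0.7, 0, 0, 0, 0, 0, 0],
])

```text
time_s: 3.58
tcp_pos: [0.5826, 0.3568, 0.0643]
eef_rot: [-180.0, 0.0, 90.2]
ft_force: [0.2, 0.4, 1.0]
gripper_width: 0.0596
finger_force: 0.0
```

```bash
python3 - <<'E'
from h import *
togo(.5845,.3545,.063,90)
d=r.read_camera("wrist"); print(w2px(d,[.5845,.3545,.096]))
cv2.imwrite("pics/w2.png",cv2.resize(d["img"][:,:,::-1],(800,600)))
E
```

```text
at [0.5826 0.3568 0.0643] [-1.7998e+02  1.0000e-02  9.0230e+01] go tool mm [-2.3  1.9  1.3] turn z rad 0.004
(np.float64(283.1508644195823), np.float64(326.53736560723877))
```

View pics/w2.png

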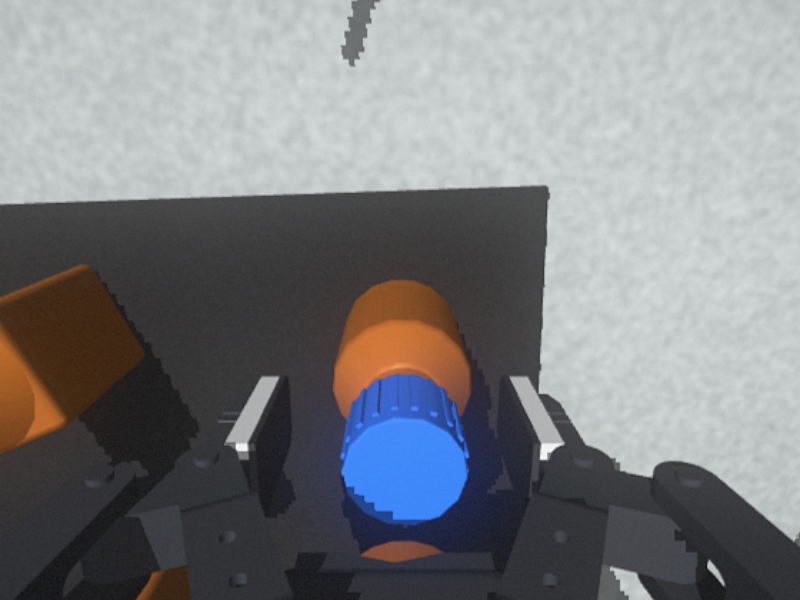

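The medium cap sits between the pads, at about (405,470). I'll close on it with a small correction, then lift a little.

>>> play_rows([
  [0.7, -2, 2, 2, 0, 0, 0],
  [0.0, 0, 0, 0, 0, 0, 0],
  [0.0, 0, 0, 0, 0, 0, 0],
  [0.0, 0, 0, 0, 0, 0, 0],
  [0.0, 0, 0, 0, 0, 0, 0],
])

```text
time_s: 4.05
tcp_pos: [0.5858, 0.3543, 0.0623]
eef_rot: [179.9, -0.0, 90.2]
ft_force: [-1.8, -0.0, 7.0]
gripper_width: 0.0288
finger_force: 39.1
```

>>> play_rows([
  [0.0, 0, 0, 0, 0, 0, 0],
  [0.0, 0, 0, 0, 0, 0, 0],
  [0.0, 0, 0, -5, 0, 0, 0],
  [0.0, 0, 0, -10, 0, 0, 0],
  [0.0, 0, 0, 0, 0, 0, 0],
])

```text
time_s: 4.47
tcp_pos: [0.5862, 0.3545, 0.0783]
eef_rot: [179.9, -0.1, 90.2]
ft_force: [0.2, 0.5, -1.3]
gripper_width: 0.029
finger_force: 39.6
```

```bash
python3 - <<'E'
from h import *
togo(.576,-.163,.2,90); print(r.sense()["ft_force"])
d=r.read_camera("wrist")
cv2.imwrite("pics/w3.png",cv2.resize(d["img"][:,:,::-1],(560,420)))
E
```

```text
at [0.5862 0.3545 0.0783] [ 1.799e+02 -6.000e-02  9.017e+01] go tool mm [-517.4  -11.5 -122.2] turn z rad 0.003
[ 0.185438    0.54385506 -1.34728271]
```

View pics/w3.png

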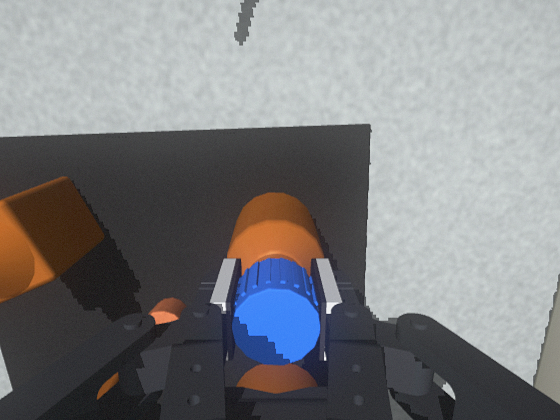

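The medium bottle is held: the wrist carries about 1.4 N and the opening is 29 mm. I'll lift, carry it toward the caddy and look at the holders from there.

>>> play_rows([
  [0.0, 0, 0, -20, 0, 0, 0],
  [0.0, 0, 0, -30, 0, 0, 0],
  [0.0, 0, 0, -30, 0, 0, 0],
  [0.0, 0, 0, -30, 0, 0, 0],
  [0.0, -10, 0, -12, 0, 0, 0],
])

```text
time_s: 4.93
tcp_pos: [0.5865, 0.3459, 0.2023]
eef_rot: [179.7, -0.2, 90.3]
ft_force: [-0.0, -0.0, -1.2]
gripper_width: 0.029
finger_force: 40.0
```

>>> play_rows([
  [0.0, -25, -1, 0, 0, 0, 0],
  [0.0, -35, -1, 0, 0, 0, 0],
  [0.0, -35, -1, 0, 0, 0, 0],
  [0.0, -35, -1, 0, 0, 0, 0],
  [0.0, -35, -1, 0, 0, 0, 0],
])

```text
time_s: 5.35
tcp_pos: [0.5802, 0.1769, 0.1973]
eef_rot: [-179.9, 0.0, 90.2]
ft_force: [1.0, -0.1, -1.7]
gripper_width: 0.0293
finger_force: 40.0
```

>>> play_rows([
  [0.0, -35, -1, 0, 0, 0, 0],
  [0.0, -35, -1, 0, 0, 0, 0],
  [0.0, -35, -1, 0, 0, 0, 0],
  [0.0, -35, -1, 0, 0, 0, 0],
  [0.0, -35, -1, 0, 0, 0, 0],
])

```text
time_s: 5.77
tcp_pos: [0.5755, 0.0018, 0.1975]
eef_rot: [-179.9, 0.0, 90.2]
ft_force: [0.8, -0.1, -1.8]
gripper_width: 0.029
finger_force: 40.0
```

>>> play_rows([
  [0.0, -35, -1, 0, 0, 0, 0],
  [0.0, -20, 0, 0, 0, 0, 0],
  [0.0, -10, 0, 0, 0, 0, 0],
  [0.0, 0, 0, 0, 0, 0, 0],
  [0.0, 0, 0, 0, 0, 0, 0],
])

```text
time_s: 6.18
tcp_pos: [0.5753, -0.0612, 0.1977]
eef_rot: [-180.0, -0.0, 90.1]
ft_force: [0.4, 0.2, -1.6]
gripper_width: 0.0287
finger_force: 40.0
```

```bash
python3 - <<'E'
from h import *
togo(.576,-.163,.2,90)
d=r.read_camera("wrist")
for p in ((.576,-.163,.031),(.4702,-.169,.031),(.4826,-.2706,.031),(.5843,-.2628,.031)): print(np.array(w2px(d,p))*800/560)
cv2.imwrite("pics/w4.png",cv2.resize(d["img"][:,:,::-1],(800,600)))
np.save("w4.npy",d,allow_pickle=True)
E
```

```text
at [ 0.5753 -0.0612  0.1977] [-1.7995e+02 -2.0000e-02  9.0100e+01] go tool mm [-101.8    0.5   -2.3] turn z rad 0.002
[395.79899747 417.79735106]
[234.38745948 425.57315519]
[263.91395225 552.43270642]
[407.07873225 543.74810844]
```

View pics/w4.png

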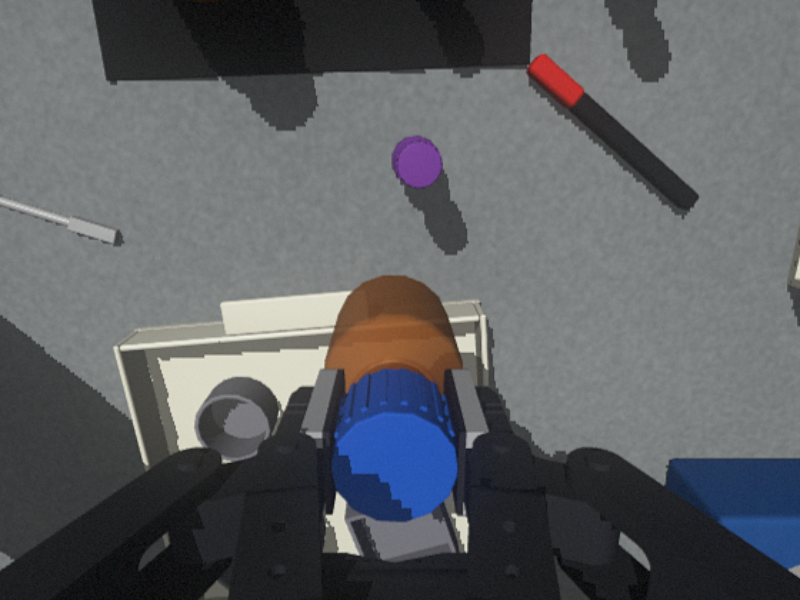

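The small holder's rim is at (233,424), against a prediction of (234,426), so the caddy positions hold. Going on to the medium holder and lowering.

>>> play_rows([
  [0.0, -25, 0, 0, 0, 0, 0],
  [0.0, -35, 0, 0, 0, 0, 0],
  [0.0, -30, 1, 0, 0, 0, 0],
  [0.0, -12, 0, 0, 0, 0, 0],
  [0.0, 0, 0, 10, 0, 0, 0],
])

```text
time_s: 6.65
tcp_pos: [0.5781, -0.1643, 0.1894]
eef_rot: [179.8, 0.1, 90.1]
ft_force: [-0.4, 0.0, -1.8]
gripper_width: 0.0291
finger_force: 40.0
```

>>> play_rows([
  [0.0, 0, 0, 20, 0, 0, 0],
  [0.0, 0, 0, 25, 0, 0, 0],
  [0.0, 0, 0, 20, 0, 0, 0],
  [0.0, 0, 0, 10, 0, 0, 0],
  [0.0, 0, 0, 0, 0, 0, 0],
])

```text
time_s: 7.07
tcp_pos: [0.5755, -0.1609, 0.1106]
eef_rot: [-179.7, -0.1, 90.3]
ft_force: [0.6, 0.3, -1.9]
gripper_width: 0.0294
finger_force: 39.9
```

```bash
python3 - <<'E'
from h import *
togo(.576,-.163,.0685,90)
d=r.read_camera("top"); c=d["img"][182:302,322:482,::-1]
cv2.imwrite("pics/c5.png",cv2.resize(c,(640,480),interpolation=cv2.INTER_CUBIC))
E
```

```text
at [ 0.5755 -0.1609  0.1106] [-1.7974e+02 -9.0000e-02  9.0270e+01] go tool mm [-2.2  0.7 42.1] turn z rad 0.005
```

View pics/c5.png

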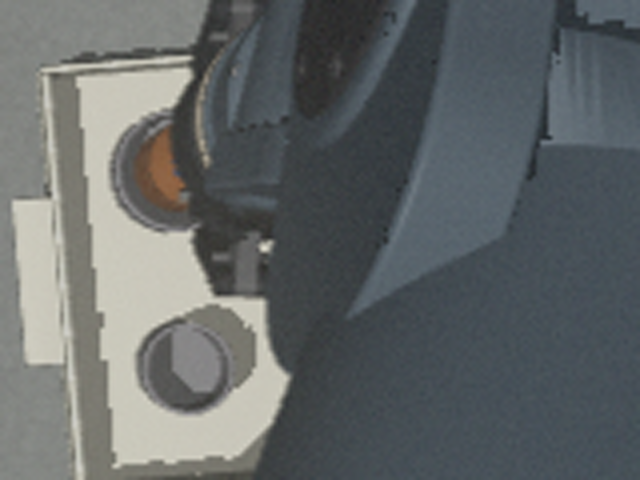

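The bottle is over the ring with margin on its left (rim at 112, bottle edge at 134). Lowering slowly until contact.

>>> play_rows([
  [0.0, -2, 0, 10, 0, 0, 0],
  [0.0, 0, 0, 10, 0, 0, 0],
  [0.0, 0, 0, 8, 0, 0, 0],
  [0.0, 0, 0, 4, 0, 0, 0],
  [0.0, 0, 0, 0, 0, 0, 0],
])

```text
time_s: 7.53
tcp_pos: [0.5764, -0.1647, 0.0802]
eef_rot: [-179.9, -0.0, 90.2]
ft_force: [-0.3, -0.6, -2.1]
gripper_width: 0.0292
finger_force: 39.9
```

>>> play_rows([
  [0.0, 0, 0, 3, 0, 0, 0],
  [0.0, 0, 0, 2, 0, 0, 0],
  [0.0, 0, 0, 0, 0, 0, 0],
])

```text
time_s: 7.78
tcp_pos: [0.577, -0.1649, 0.0762]
eef_rot: [-180.0, 0.0, 90.2]
ft_force: [1.0, -0.2, -2.5]
gripper_width: 0.0289
finger_force: 39.9
```

>>> play_rows([
  [0.0, 0, 0, 2, 0, 0, 0],
  [0.0, 0, 0, 0, 0, 0, 0],
])

```text
time_s: 7.95
tcp_pos: [0.577, -0.1649, 0.0742]
eef_rot: [-180.0, 0.0, 90.2]
ft_force: [-0.4, -0.2, -1.7]
gripper_width: 0.029
finger_force: 39.9
```

>>> play_rows([
  [0.0, 0, 0, 2, 0, 0, 0],
  [0.0, 0, 0, 0, 0, 0, 0],
])

```text
time_s: 8.12
tcp_pos: [0.577, -0.1649, 0.0721]
eef_rot: [-180.0, 0.0, 90.2]
ft_force: [-0.1, -0.3, -1.8]
gripper_width: 0.0287
finger_force: 39.9
```

>>> play_rows([
  [0.0, 0, 0, 2, 0, 0, 0],
  [0.0, 0, 0, 0, 0, 0, 0],
])

```text
time_s: 8.28
tcp_pos: [0.5769, -0.1649, 0.07]
eef_rot: [-180.0, 0.0, 90.2]
ft_force: [0.6, 0.5, -2.3]
gripper_width: 0.0291
finger_force: 39.9
```

>>> play_rows([
  [0.0, 0, 0, 1, 0, 0, 0],
  [0.0, 0, 0, 0, 0, 0, 0],
])

```text
time_s: 8.45
tcp_pos: [0.577, -0.1648, 0.0692]
eef_rot: [-180.0, 0.0, 90.2]
ft_force: [-0.7, -0.7, -0.8]
gripper_width: 0.0291
finger_force: 39.9
```

>>> play_rows([
  [0.0, 0, 0, 1, 0, 0, 0],
  [0.0, 0, 0, 0, 0, 0, 0],
])

```text
time_s: 8.62
tcp_pos: [0.577, -0.1649, 0.0682]
eef_rot: [-180.0, 0.0, 90.2]
ft_force: [-0.1, 0.3, -1.4]
gripper_width: 0.0291
finger_force: 39.9
```

>>> play_rows([
  [0.0, 0, 0, 1, 0, 0, 0],
  [0.0, 0, 0, 0, 0, 0, 0],
])

```text
time_s: 8.78
tcp_pos: [0.577, -0.1649, 0.0672]
eef_rot: [-180.0, 0.0, 90.2]
ft_force: [0.0, -0.4, -2.4]
gripper_width: 0.0291
finger_force: 39.9
```

>>> play_rows([
  [0.0, 0, 0, 1, 0, 0, 0],
  [0.0, 0, 0, 0, 0, 0, 0],
])

```text
time_s: 8.95
tcp_pos: [0.5771, -0.1649, 0.0664]
eef_rot: [180.0, 0.0, 90.2]
ft_force: [0.2, -1.1, -1.0]
gripper_width: 0.0287
finger_force: 40.1
```

>>> play_rows([
  [0.0, 0, 0, 1, 0, 0, 0],
  [0.0, 0, 0, 0, 0, 0, 0],
])

```text
time_s: 9.12
tcp_pos: [0.5772, -0.165, 0.0663]
eef_rot: [179.9, 0.0, 90.2]
ft_force: [-1.5, 0.7, 7.5]
gripper_width: 0.0292
finger_force: 40.8
```

>>> play_rows([
  [0.0, 0, 0, 1, 0, 0, 0],
  [0.0, 0, 0, 0, 0, 0, 0],
])

```text
time_s: 9.28
tcp_pos: [0.5773, -0.1651, 0.0662]
eef_rot: [179.9, 0.0, 90.2]
ft_force: [-5.2, 0.6, 15.6]
gripper_width: 0.0289
finger_force: 41.6
```

Contact is clear at TCP z 0.0663, which is 4 mm above the grip height on the mat. I'll ease off, release, rise and go to the large bottle.

>>> play_rows([
  [0.0, 0, 0, -2, 0, 0, 0],
  [0.3, 0, 0, 0, 0, 0, 0],
  [0.5, 0, 0, 0, 0, 0, 0],
  [0.6, 0, 0, 0, 0, 0, 0],
  [0.6, 0, 0, 0, 0, 0, 0],
])

```text
time_s: 9.7
tcp_pos: [0.577, -0.1649, 0.0661]
eef_rot: [-180.0, 0.0, 90.2]
ft_force: [-0.4, -1.1, 0.2]
gripper_width: 0.0511
finger_force: 0.0
```

>>> play_rows([
  [0.6, 0, 0, -15, 0, 0, 0],
  [0.6, 0, 0, -25, 0, 0, 0],
  [0.6, 0, 0, -35, 0, 0, 0],
  [0.7, 0, 0, -35, 0, 0, 0],
  [0.8, 0, 0, -25, 0, 0, 0],
])

```text
time_s: 10.12
tcp_pos: [0.5775, -0.165, 0.2042]
eef_rot: [179.9, 0.0, 90.2]
ft_force: [0.9, -0.4, 1.1]
gripper_width: 0.0678
finger_force: 0.0
```

>>> play_rows([
  [0.8, 35, -14, 0, 0, 0, 0],
  [0.8, 35, -14, 0, 0, 0, 0],
  [0.8, 35, -14, 0, 0, 0, 0],
  [0.8, 35, -14, 0, 0, 0, 0],
  [0.8, 35, -14, 0, 0, 0, 0],
])

```text
time_s: 10.53
tcp_pos: [0.5056, 0.0112, 0.2013]
eef_rot: [180.0, 0.0, 90.1]
ft_force: [0.5, 0.4, -0.1]
gripper_width: 0.0682
finger_force: 0.0
```

>>> play_rows([
  [0.8, 35, -14, 0, 0, 0, 0],
  [0.8, 35, -14, 0, 0, 0, 0],
  [0.8, 35, -10, 0, 0, 0, 0],
  [0.8, 0, 0, 0, 0, 0, 0],
  [0.8, 0, 0, 0, 0, 0, 0],
])

```text
time_s: 10.95
tcp_pos: [0.4677, 0.1165, 0.2014]
eef_rot: [180.0, 0.0, 90.4]
ft_force: [-0.3, -1.0, -0.5]
gripper_width: 0.0683
finger_force: 0.0
```

```bash
python3 - <<'E'
from h import *
togo(.4686,.115,.088,90)
d=r.read_camera("wrist"); 
for p in ((.4686,.115,.12),(.4656,.2259,.104),(.5911,.1078,.076)): print(np.array(w2px(d,p))*800/560)
cv2.imwrite("pics/w6.png",cv2.resize(d["img"][:,:,::-1],(800,600)))
d=r.read_camera("top"); c=d["img"][182:302,322:482,::-1]
cv2.imwrite("pics/c6.png",cv2.resize(c,(640,480),interpolation=cv2.INTER_CUBIC))
E
```

```text
at [0.4677 0.1165 0.2014] [179.99   0.    90.39] go tool mm [ -1.5   0.9 113.4] turn z rad 0.007
[397.33451472 313.55884962]
[392.27757188  46.18572574]
[628.76192872 301.45878316]
```

View pics/w6.png

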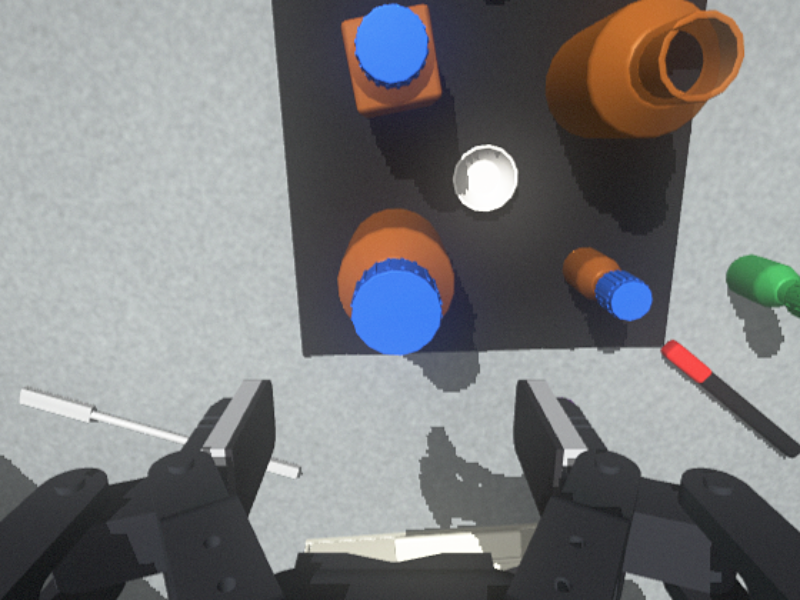

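View pics/c6.png

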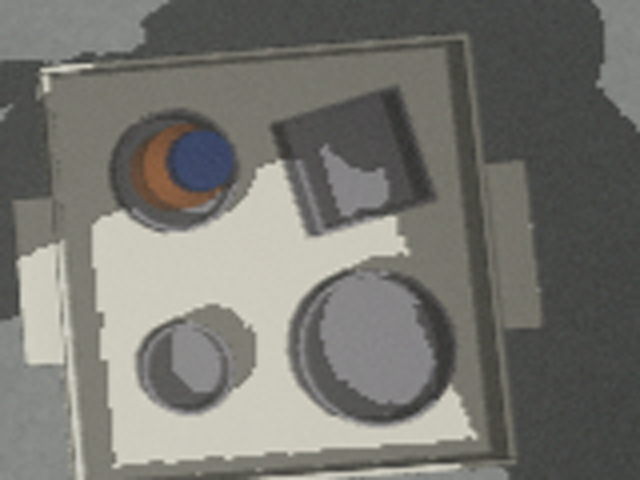

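- **Medium:** it stands inside its ring, with the cap at (200,161) in the crop.
- **Large:** the cap is at (397,313), exactly as predicted.
- **Square:** the cap is at (391,45), and the body is turned about 10.5°. Its holder is turned about 17.3° and centred at (359,161) in the crop.

Now gripping the large one.

>>> play_rows([
  [0.8, -1, 1, 15, 0, 0, 0.006],
  [0.8, 0, 0, 25, 0, 0, 0],
  [0.8, 0, 0, 20, 0, 0, 0],
  [0.8, 0, 0, 10, 0, 0, 0],
  [0.8, 0, 0, 0, 0, 0, 0],
])

```text
time_s: 11.47
tcp_pos: [0.4682, 0.112, 0.129]
eef_rot: [-179.8, 0.1, 89.7]
ft_force: [0.0, 0.3, 0.4]
gripper_width: 0.0683
finger_force: 0.0
```

>>> play_rows([
  [0.8, 0, 0, 15, 0, 0, 0],
  [0.8, 0, 0, 15, 0, 0, 0],
  [0.8, 0, 0, 10, 0, 0, 0],
  [0.8, 0, 0, 5, 0, 0, 0],
  [0.8, 0, 0, 0, 0, 0, 0],
])

```text
time_s: 11.88
tcp_pos: [0.4693, 0.1129, 0.086]
eef_rot: [-179.9, 0.0, 89.7]
ft_force: [0.0, 0.5, -0.8]
gripper_width: 0.0681
finger_force: 0.0
```

>>> play_rows([
  [0.8, 0, 0, 0, 0, 0, 0],
  [0.0, 0, 0, 0, 0, 0, 0],
  [0.0, 0, 0, 0, 0, 0, 0],
  [0.0, 0, 0, 0, 0, 0, 0],
  [0.0, 0, 0, 0, 0, 0, 0],
], force=50)

```text
time_s: 12.3
tcp_pos: [0.4696, 0.1139, 0.0872]
eef_rot: [179.9, -0.0, 89.8]
ft_force: [-1.6, 0.9, 5.0]
gripper_width: 0.0388
finger_force: 49.6
```

```bash
python3 - <<'E'
from h import *
s=r.sense();print(s["ft_force"],s["finger_force"],s["gripper_width"])
togo(.483,-.2715,.22,90)
d=r.read_camera("top")
def P(o,u,v,z,k): return px2w(d,(u+.5)/k-.5+o[0],(v+.5)/k-.5+o[1],z)
C=(322,182)
for n,u,v,z in (("M cap",200,161,.103),("hL",378,346,.032),("hQ",359.5,161.5,.032),("hS",184,366,.032),("hM",173,170,.032)): print(n,P(C,u,v,z,4).round(4))
E
```

```text
[-1.55059898  0.92944541  4.95420344] 49.621238708496094 0.038799039705685386
at [0.4696 0.1139 0.0872] [ 1.7992e+02 -1.0000e-02  8.9830e+01] go tool mm [-385.3   14.7 -132.8] turn z rad -0.003
M cap [ 0.5756 -0.1637  0.103 ]
hL [ 0.4824 -0.2719  0.032 ]
hQ [ 0.5812 -0.2631  0.032 ]
hS [ 0.47   -0.1686  0.032 ]
hM [ 0.5752 -0.1629  0.032 ]
```

The large bottle is gripped (38.8 mm opening, 50 N). The placed medium cap measures (0.576,-0.164), right in its holder. Lifting and carrying to the large holder.

>>> play_rows([
  [0.0, 0, 0, -5, 0, 0, 0],
  [0.0, 0, 0, -15, 0, 0, 0],
  [0.0, 0, 0, -25, 0, 0, 0],
  [0.0, 0, 0, -25, 0, 0, 0],
  [0.0, 0, 0, -25, 0, 0, 0],
])

```text
time_s: 12.77
tcp_pos: [0.4686, 0.1137, 0.1825]
eef_rot: [-179.9, 0.0, 89.8]
ft_force: [0.6, -0.5, -3.4]
gripper_width: 0.0388
finger_force: 51.1
```

>>> play_rows([
  [0.0, -10, 0, -10, 0, 0, 0],
  [0.0, -25, 1, 0, 0, 0, 0],
  [0.0, -30, 1, 0, 0, 0, 0],
  [0.0, -35, 2, 0, 0, 0, 0],
  [0.0, -35, 2, 0, 0, 0, 0],
])

```text
time_s: 13.18
tcp_pos: [0.4741, -0.0227, 0.1911]
eef_rot: [-180.0, 0.0, 89.9]
ft_force: [1.4, -0.0, -3.4]
gripper_width: 0.039
finger_force: 51.3
```

>>> play_rows([
  [0.0, -35, 2, 0, 0, 0, 0],
  [0.0, -35, 2, 0, 0, 0, 0],
  [0.0, -35, 2, 0, 0, 0, 0],
  [0.0, -35, 1, 0, 0, 0, 0],
  [0.0, -35, 0, 0, 0, 0, 0],
])

```text
time_s: 13.6
tcp_pos: [0.4805, -0.1983, 0.1909]
eef_rot: [-180.0, -0.0, 89.8]
ft_force: [2.1, 1.1, -3.5]
gripper_width: 0.0388
finger_force: 51.3
```

>>> play_rows([
  [0.0, -35, 0, 0, 0, 0, 0],
  [0.0, -25, 0, 0, 0, 0, 0],
  [0.0, -15, 0, 0, 0, 0, 0],
  [0.0, 0, 0, 0, 0, 0, 0],
  [0.0, 0, 0, 0, 0, 0, 0],
])

```text
time_s: 14.02
tcp_pos: [0.4804, -0.2716, 0.1907]
eef_rot: [-179.9, -0.1, 89.7]
ft_force: [-0.3, 0.5, -3.4]
gripper_width: 0.039
finger_force: 51.2
```

```bash
python3 - <<'E'
from h import *
togo(.4825,-.2715,.091,90)
E
```

```text
at [ 0.4804 -0.2716  0.1907] [-1.7993e+02 -5.0000e-02  8.9740e+01] go tool mm [-0.   2.2 99.7] turn z rad -0.005
```

>>> play_rows([
  [0.0, 0, 2, 10, 0, 0, 0],
  [0.0, 0, 0, 20, 0, 0, 0],
  [0.0, 0, 0, 20, 0, 0, 0],
  [0.0, 0, 0, 15, 0, 0, 0],
  [0.0, 0, 0, 10, 0, 0, 0],
])

```text
time_s: 14.43
tcp_pos: [0.4823, -0.2693, 0.1142]
eef_rot: [-179.9, -0.1, 89.9]
ft_force: [0.0, -0.1, -3.8]
gripper_width: 0.0388
finger_force: 51.3
```

>>> play_rows([
  [0.0, 0, 0, 8, 0, 0, 0],
  [0.0, 0, 0, 5, 0, 0, 0],
  [0.0, 0, 0, 4, 0, 0, 0],
  [0.0, 0, 0, 2, 0, 0, 0],
  [0.0, 0, 0, 0, 0, 0, 0],
])

```text
time_s: 14.85
tcp_pos: [0.4832, -0.2712, 0.0974]
eef_rot: [180.0, 0.0, 89.8]
ft_force: [0.2, 0.6, -3.5]
gripper_width: 0.0384
finger_force: 51.3
```

>>> play_rows([
  [0.0, 0, 0, 2, 0, 0, 0],
  [0.0, 0, 0, 0, 0, 0, 0],
])

```text
time_s: 15.02
tcp_pos: [0.4832, -0.2714, 0.0956]
eef_rot: [180.0, 0.0, 89.8]
ft_force: [-1.2, -0.2, -3.9]
gripper_width: 0.0386
finger_force: 51.3
```

>>> play_rows([
  [0.0, 0, 0, 1, 0, 0, 0],
  [0.0, 0, 0, 0, 0, 0, 0],
])

```text
time_s: 15.18
tcp_pos: [0.4831, -0.2714, 0.0945]
eef_rot: [180.0, 0.0, 89.8]
ft_force: [0.6, -0.0, -2.2]
gripper_width: 0.0389
finger_force: 51.3
```

>>> play_rows([
  [0.0, 0, 0, 1, 0, 0, 0],
  [0.0, 0, 0, 0, 0, 0, 0],
])

```text
time_s: 15.35
tcp_pos: [0.483, -0.2713, 0.0933]
eef_rot: [-180.0, 0.0, 89.8]
ft_force: [0.0, 0.4, -3.7]
gripper_width: 0.0384
finger_force: 51.3
```

>>> play_rows([
  [0.0, 0, 0, 1, 0, 0, 0],
  [0.0, 0, 0, 0, 0, 0, 0],
])

```text
time_s: 15.52
tcp_pos: [0.483, -0.2712, 0.0922]
eef_rot: [-180.0, 0.0, 89.8]
ft_force: [-0.3, 1.3, -2.8]
gripper_width: 0.039
finger_force: 51.3
```

>>> play_rows([
  [0.0, 0, 0, 1, 0, 0, 0],
  [0.0, 0, 0, 0, 0, 0, 0],
])

```text
time_s: 15.68
tcp_pos: [0.4831, -0.2713, 0.0914]
eef_rot: [180.0, 0.0, 89.8]
ft_force: [1.1, -0.8, -3.5]
gripper_width: 0.0388
finger_force: 51.5
```

>>> play_rows([
  [0.0, 0, 0, 1, 0, 0, 0],
  [0.0, 0, 0, 0, 0, 0, 0],
])

```text
time_s: 15.85
tcp_pos: [0.4831, -0.2715, 0.0913]
eef_rot: [180.0, 0.1, 89.8]
ft_force: [-2.0, 1.7, 6.6]
gripper_width: 0.0387
finger_force: 52.3
```

Contact is clear again (6.6 N). Releasing and going to the square bottle.

>>> play_rows([
  [0.0, 0, 0, -1, 0, 0, 0],
  [0.4, 0, 0, 0, 0, 0, 0],
  [0.6, 0, 0, 0, 0, 0, 0],
  [0.75, 0, 0, 0, 0, 0, 0],
  [0.75, 0, 0, 0, 0, 0, 0],
])

```text
time_s: 16.27
tcp_pos: [0.4833, -0.2714, 0.0915]
eef_rot: [180.0, 0.0, 89.8]
ft_force: [0.2, 0.5, -0.3]
gripper_width: 0.064
finger_force: 0.0
```

>>> play_rows([
  [0.75, 0, 0, -15, 0, 0, 0],
  [0.75, 0, 0, -25, 0, 0, 0],
  [0.75, 0, 0, -35, 0, 0, 0],
  [0.7, 0, 0, -30, 0, 0, 0],
  [0.7, 20, 0, 0, 0, 0, 0],
])

```text
time_s: 16.68
tcp_pos: [0.4858, -0.2544, 0.2021]
eef_rot: [179.5, 0.3, 89.7]
ft_force: [-0.1, -0.0, -0.5]
gripper_width: 0.0597
finger_force: 0.0
```

>>> play_rows([
  [0.7, 36, -2, 0, 0, 0, 0],
  [0.7, 36, -2, 0, 0, 0, 0],
  [0.7, 36, -2, 0, 0, 0, 0],
  [0.7, 36, -2, 0, 0, 0, 0],
  [0.7, 36, -2, 0, 0, 0, 0],
])

```text
time_s: 17.1
tcp_pos: [0.4733, -0.0697, 0.1965]
eef_rot: [180.0, 0.0, 89.8]
ft_force: [0.7, -0.1, 0.1]
gripper_width: 0.0597
finger_force: 0.0
```

>>> play_rows([
  [0.7, 36, -2, 0, 0, 0, 0],
  [0.7, 36, -2, 0, 0, 0, 0],
  [0.7, 36, -2, 0, 0, 0, 0],
  [0.7, 36, -2, 0, 0, 0, 0],
  [0.7, 36, 0, 0, 0, 0, 0],
])

```text
time_s: 17.52
tcp_pos: [0.4656, 0.1105, 0.1966]
eef_rot: [180.0, 0.0, 89.8]
ft_force: [1.6, -0.0, -0.2]
gripper_width: 0.06
finger_force: 0.0
```

>>> play_rows([
  [0.7, 36, 0, 0, 0, 0, 0],
  [0.7, 36, 0, 0, 0, 0, 0],
  [0.7, 36, 0, 0, 0, 0, 0],
  [0.7, 10, 0, 0, 0, 0, 0],
  [0.7, 0, 0, 0, 0, 0, 0],
])

```text
time_s: 17.93
tcp_pos: [0.4665, 0.2294, 0.1961]
eef_rot: [180.0, -0.0, 90.0]
ft_force: [0.1, 0.3, 0.1]
gripper_width: 0.0599
finger_force: 0.0
```

>>> play_rows([
  [0.7, 0, 0, 0, 0, 0, 0],
])

```text
time_s: 18.02
tcp_pos: [0.4663, 0.227, 0.1961]
eef_rot: [-180.0, 0.0, 89.9]
ft_force: [1.0, -1.1, 0.5]
gripper_width: 0.0596
finger_force: 0.0
```

```bash
python3 - <<'E'
from h import *
togo(.4656,.2259,.071,90)
d=r.read_camera("wrist"); print(w2px(d,(.4656,.2259,.104)))
c=cv2.resize(d["img"][:,:,::-1],(560,420))
t=cv2.resize(r.read_camera("top")["img"][182:302,322:482,::-1],(560,420),interpolation=cv2.INTER_CUBIC)
cv2.imwrite("pics/m7.png",cv2.resize(np.hstack([c,t]),(800,300)))
E
```

```text
at [0.4663 0.227  0.1961] [-1.7998e+02  4.0000e-02  8.9920e+01] go tool mm [ -1.1  -0.6 125.1] turn z rad -0.001
(np.float64(275.6658706422103), np.float64(213.74882862031566))
```

View pics/m7.png

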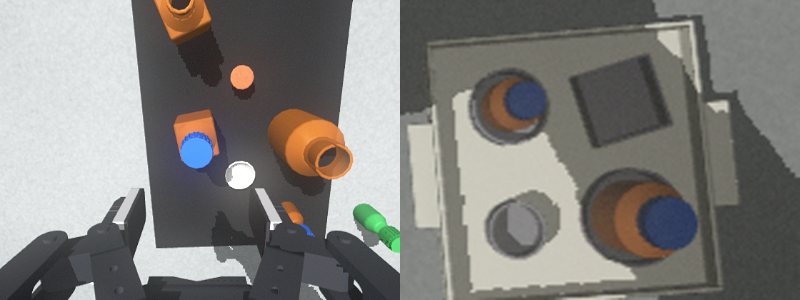

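The large bottle stands in its holder. The square cap is at (276,210) in camera pixels, against a prediction of (276,214). Gripping it.

>>> play_rows([
  [0.7, -1, 0, 20, 0, 0, 0],
  [0.7, 0, 0, 25, 0, 0, 0],
  [0.7, 0, 0, 25, 0, 0, 0],
  [0.7, 0, 0, 15, 0, 0, 0],
  [0.7, 0, 0, 10, 0, 0, 0],
])

```text
time_s: 18.53
tcp_pos: [0.4659, 0.2239, 0.0998]
eef_rot: [-179.9, 0.1, 89.7]
ft_force: [0.2, -0.5, 0.9]
gripper_width: 0.0596
finger_force: 0.0
```

>>> play_rows([
  [0.7, 0, 0, 15, 0, 0, 0],
  [0.7, 0, 0, 10, 0, 0, 0],
  [0.7, 0, 0, 6, 0, 0, 0],
  [0.7, 0, 0, 0, 0, 0, 0],
  [0.7, 0, 0, 0, 0, 0, 0],
])

```text
time_s: 18.95
tcp_pos: [0.4667, 0.2256, 0.0706]
eef_rot: [180.0, 0.0, 89.8]
ft_force: [-0.2, 0.1, 0.5]
gripper_width: 0.0598
finger_force: 0.0
```

>>> play_rows([
  [0.7, 0, 0, 0, 0, 0, 0],
  [0.0, 0, 0, 0, 0, 0, 0],
  [0.0, 0, 0, 0, 0, 0, 0],
  [0.0, 0, 0, 0, 0, 0, 0],
  [0.0, 0, 0, 0, 0, 0, 0],
], force=40)

```text
time_s: 19.37
tcp_pos: [0.4668, 0.226, 0.0709]
eef_rot: [180.0, -0.0, 89.8]
ft_force: [-2.4, -0.9, 6.5]
gripper_width: 0.0289
finger_force: 39.1
```

```bash
python3 - <<'E'
from h import *
togo(.582,-.263,.2,97)
E
```

```text
at [0.4668 0.226  0.0709] [ 1.7996e+02 -3.0000e-02  8.9840e+01] go tool mm [-488.6  116.7 -129.2] turn z rad -0.125
```

>>> play_rows([
  [0.0, 0, 0, -5, 0, 0, 0],
  [0.0, 0, 0, -15, 0, 0, 0],
  [0.0, 0, 0, -30, 0, 0, 0],
  [0.0, 0, 0, -30, 0, 0, 0],
  [0.0, 0, 0, -30, 0, 0, 0],
])

```text
time_s: 19.78
tcp_pos: [0.466, 0.2256, 0.1815]
eef_rot: [-179.9, 0.0, 89.8]
ft_force: [0.4, 0.6, -1.4]
gripper_width: 0.0291
finger_force: 39.7
```

>>> play_rows([
  [0.0, 0, 0, -25, 0, 0, 0],
  [0.0, -18, 4, -5, 0, 0, 0],
  [0.0, -35, 9, 0, 0, 0, 0],
  [0.0, -35, 9, 0, 0, 0, 0],
  [0.0, -35, 9, 0, 0, 0, 0],
])

```text
time_s: 20.2
tcp_pos: [0.4972, 0.1017, 0.2108]
eef_rot: [180.0, 0.0, 89.9]
ft_force: [0.5, -0.6, -1.3]
gripper_width: 0.0293
finger_force: 39.8
```

>>> play_rows([
  [0.0, -35, 9, 0, 0, 0, 0],
  [0.0, -35, 9, 0, 0, 0, 0],
  [0.0, -35, 9, 0, 0, 0, 0],
  [0.0, -35, 9, 0, 0, 0, 0],
  [0.0, -35, 9, 0, 0, 0, 0],
])

```text
time_s: 20.62
tcp_pos: [0.5416, -0.0742, 0.2105]
eef_rot: [-180.0, 0.0, 89.8]
ft_force: [0.7, 0.8, -0.9]
gripper_width: 0.0292
finger_force: 39.8
```

>>> play_rows([
  [0.0, -35, 9, 0, 0, 0, 0],
  [0.0, -35, 9, 0, 0, 0, 0],
  [0.0, -35, 9, 0, 0, 0, 0],
  [0.0, -35, 5, 0, 0, 0, 0],
  [0.0, -35, 0, 0, 0, 0, 0],
])

```text
time_s: 21.03
tcp_pos: [0.5736, -0.2493, 0.2101]
eef_rot: [-180.0, 0.0, 89.8]
ft_force: [-0.1, 0.3, -1.4]
gripper_width: 0.0292
finger_force: 39.8
```

>>> play_rows([
  [0.0, -15, 0, 0, 0, 0, 0],
  [0.0, 0, 0, 0, 0, 0, -0.06],
  [0.0, 0, 0, 0, 0, 0, -0.06],
  [0.0, 0, 0, 0, 0, 0, 0],
  [0.0, 0, 0, 0, 0, 0, 0],
])

```text
time_s: 21.45
tcp_pos: [0.5729, -0.2622, 0.2103]
eef_rot: [-180.0, -0.0, 96.6]
ft_force: [0.9, 0.5, -2.3]
gripper_width: 0.0288
finger_force: 39.8
```

```bash
python3 - <<'E'
from h import *
togo(.582,-.263,.075,97)
E
```

```text
at [ 0.5729 -0.2622  0.2103] [-1.7997e+02 -1.0000e-02  9.6600e+01] go tool mm [ -1.8   9.  135.3] turn z rad -0.007
```

>>> play_rows([
  [0.0, -2, 9, 0, 0, 0, 0],
  [0.0, 0, 0, 15, 0, 0, 0],
  [0.0, 0, 0, 25, 0, 0, 0],
  [0.0, 0, 0, 25, 0, 0, 0],
  [0.0, 0, 0, 20, 0, 0, 0],
])

```text
time_s: 21.87
tcp_pos: [0.5819, -0.2626, 0.1239]
eef_rot: [-180.0, -0.0, 96.6]
ft_force: [0.3, 0.5, -0.9]
gripper_width: 0.0287
finger_force: 39.9
```

>>> play_rows([
  [0.0, 0, 0, 10, 0, 0, 0],
  [0.0, 0, 0, 5, 0, 0, 0],
  [0.0, 0, 0, 0, 0, 0, 0],
  [0.0, 0, 0, 0, 0, 0, 0],
])

```text
time_s: 22.2
tcp_pos: [0.5828, -0.2635, 0.1113]
eef_rot: [179.9, 0.0, 96.7]
ft_force: [-0.1, 0.4, -0.8]
gripper_width: 0.0289
finger_force: 39.9
```

```bash
python3 - <<'E'
from h import *
togo(.582,-.263,.075,97)
d=r.read_camera("scene"); u,v=map(int,w2px(d,(.582,-.263,.05)))
cv2.imwrite("pics/s8.png",cv2.resize(d["img"][v-50:v+50,max(0,u-65):u+65,::-1],None,fx=5,fy=5,interpolation=cv2.INTER_CUBIC))
E
```

```text
at [ 0.5828 -0.2635  0.1113] [1.7995e+02 4.0000e-02 9.6690e+01] go tool mm [ 0.6 -0.8 36.3] turn z rad -0.005
```

View pics/s8.png

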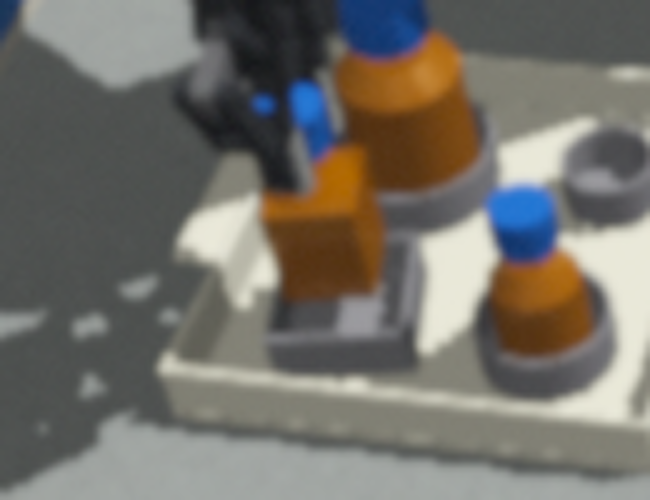

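The square bottle hangs over its holder, aligned with the walls. The medium (525,300) and large (410,130) bottles stand upright. Lowering.

>>> play_rows([
  [0.0, 0, 0, 8, 0, 0, 0],
  [0.0, 0, 0, 8, 0, 0, 0],
  [0.0, 0, 0, 8, 0, 0, 0],
  [0.0, 0, 0, 4, 0, 0, 0],
  [0.0, 0, 0, 0, 0, 0, 0],
])

```text
time_s: 22.67
tcp_pos: [0.5814, -0.2631, 0.0808]
eef_rot: [-179.9, -0.1, 96.7]
ft_force: [0.3, 0.9, -1.3]
gripper_width: 0.0287
finger_force: 39.9
```

>>> play_rows([
  [0.0, 0, 0, 3, 0, 0, 0],
  [0.0, 0, 0, 2, 0, 0, 0],
  [0.0, 0, 0, 0, 0, 0, 0],
])

```text
time_s: 22.92
tcp_pos: [0.5822, -0.2634, 0.077]
eef_rot: [-180.0, -0.0, 96.7]
ft_force: [-0.2, 0.8, -0.7]
gripper_width: 0.0291
finger_force: 39.9
```

>>> play_rows([
  [0.0, 0, 0, 1.5, 0, 0, 0],
  [0.0, 0, 0, 0, 0, 0, 0],
])

```text
time_s: 23.08
tcp_pos: [0.5823, -0.2635, 0.0758]
eef_rot: [180.0, 0.0, 96.7]
ft_force: [-0.5, 0.2, -1.8]
gripper_width: 0.029
finger_force: 39.9
```

>>> play_rows([
  [0.0, 0, 0, 1, 0, 0, 0],
  [0.0, 0, 0, 0, 0, 0, 0],
])

```text
time_s: 23.25
tcp_pos: [0.5824, -0.2636, 0.075]
eef_rot: [180.0, 0.0, 96.7]
ft_force: [0.7, 0.9, -1.3]
gripper_width: 0.0289
finger_force: 40.0
```

>>> play_rows([
  [0.0, 0, 0, 1, 0, 0, 0],
  [0.0, 0, 0, 0, 0, 0, 0],
])

```text
time_s: 23.42
tcp_pos: [0.5824, -0.2637, 0.0749]
eef_rot: [179.9, 0.1, 96.7]
ft_force: [-2.5, 1.4, 7.1]
gripper_width: 0.0294
finger_force: 40.7
```

>>> play_rows([
  [0.0, 0, 0, 0, 0, 0, 0],
])

```text
time_s: 23.5
tcp_pos: [0.5825, -0.2637, 0.0749]
eef_rot: [179.9, 0.1, 96.7]
ft_force: [-2.3, 0.2, 7.6]
gripper_width: 0.0291
finger_force: 40.7
```

The bottle is on the floor. Releasing, rising and going to the small bottle.

>>> play_rows([
  [0.0, 0, 0, -1, 0, 0, 0],
  [0.3, 0, 0, 0, 0, 0, 0],
  [0.5, 0, 0, 0, 0, 0, 0],
  [0.6, 0, 0, 0, 0, 0, 0],
  [0.6, 0, 0, 0, 0, 0, 0],
])

```text
time_s: 23.92
tcp_pos: [0.5823, -0.2635, 0.0748]
eef_rot: [-180.0, 0.0, 96.7]
ft_force: [-0.4, 0.4, -0.3]
gripper_width: 0.0512
finger_force: 0.0
```

>>> play_rows([
  [0.6, 0, 0, -15, 0, 0, 0],
  [0.6, 0, 0, -25, 0, 0, 0],
  [0.6, 0, 0, -35, 0, 0, 0],
  [0.6, 0, 0, -35, 0, 0, 0.06],
  [0.6, 0, 0, -15, 0, 0, 0.06],
])

```text
time_s: 24.33
tcp_pos: [0.5835, -0.264, 0.2046]
eef_rot: [179.7, 0.1, 89.7]
ft_force: [0.6, -0.3, 0.4]
gripper_width: 0.0512
finger_force: 0.0
```

>>> play_rows([
  [0.6, 35, 1, 0, 0, 0, 0],
  [0.6, 36, 1, 0, 0, 0, 0],
  [0.6, 36, 1, 0, 0, 0, 0],
  [0.6, 36, 1, 0, 0, 0, 0],
  [0.6, 36, 1, 0, 0, 0, 0],
])

```text
time_s: 24.75
tcp_pos: [0.5876, -0.083, 0.1999]
eef_rot: [180.0, 0.0, 89.8]
ft_force: [0.9, -0.4, 0.1]
gripper_width: 0.0511
finger_force: 0.0
```

>>> play_rows([
  [0.6, 36, 1, 0, 0, 0, 0],
  [0.6, 36, 1, 0, 0, 0, 0],
  [0.6, 36, 1, 0, 0, 0, 0],
  [0.6, 36, 1, 0, 0, 0, 0],
  [0.6, 36, 0, 0, 0, 0, 0],
])

```text
time_s: 25.17
tcp_pos: [0.5922, 0.0973, 0.1999]
eef_rot: [180.0, 0.0, 89.8]
ft_force: [0.1, -0.3, 0.0]
gripper_width: 0.0514
finger_force: 0.0
```

>>> play_rows([
  [0.6, 13, 0, 0, 0, 0, 0],
  [0.6, 0, 0, 0, 0, 0, 0],
  [0.6, 0, 0, 0, 0, 0, 0],
  [0.6, 0, 0, 0, 0, 0, 0],
])

```text
time_s: 25.5
tcp_pos: [0.5924, 0.1077, 0.1997]
eef_rot: [-180.0, 0.0, 89.8]
ft_force: [0.3, -0.6, 0.1]
gripper_width: 0.0513
finger_force: 0.0
```

```bash
python3 - <<'E'
from h import *
d=r.read_camera("wrist"); hsv=cv2.cvtColor(d["img"],cv2.COLOR_RGB2HSV)
m=cv2.inRange(hsv,(100,150,150),(125,255,255))
n,l,s,c=cv2.connectedComponentsWithStats(m)
pr=w2px(d,(.5911,.1085,.076)); print("pred",pr)
for i in range(1,n):
    if s[i][4]>100: print(s[i],c[i],px2w(d,*c[i],.076).round(4))
togo(.591,.1085,.042,90)
E
```

```text
pred (np.float64(274.9187816706932), np.float64(198.18515719968835))
[260 178  31  35 815] [274.58773006 195.49202454] [0.5909 0.1106 0.076 ]
at [0.5924 0.1073 0.1998] [-1.7999e+02  2.0000e-02  8.9760e+01] go tool mm [  1.3  -1.4 157.8] turn z rad -0.004
```

>>> play_rows([
  [0.6, 2, -1, 20, 0, 0, 0],
  [0.6, 0, 0, 30, 0, 0, 0],
  [0.6, 0, 0, 30, 0, 0, 0],
  [0.6, 0, 0, 20, 0, 0, 0],
  [0.6, 0, 0, 10, 0, 0, 0],
])

```text
time_s: 25.97
tcp_pos: [0.5899, 0.1086, 0.0871]
eef_rot: [-179.8, 0.1, 89.7]
ft_force: [-0.1, 0.5, -0.5]
gripper_width: 0.0516
finger_force: 0.0
```

>>> play_rows([
  [0.6, 0, 0, 15, 0, 0, 0],
  [0.6, 0, 0, 15, 0, 0, 0],
  [0.6, 0, 0, 10, 0, 0, 0],
  [0.6, 0, 0, 5, 0, 0, 0],
  [0.6, 0, 0, 0, 0, 0, 0],
])

```text
time_s: 26.38
tcp_pos: [0.5911, 0.1099, 0.0442]
eef_rot: [-179.9, 0.0, 89.8]
ft_force: [-0.8, 0.1, 0.5]
gripper_width: 0.0513
finger_force: 0.0
```

>>> play_rows([
  [0.6, 0, 0, 0, 0, 0, 0],
  [0.0, 0, 0, 0, 0, 0, 0],
  [0.0, 0, 0, 0, 0, 0, 0],
  [0.0, 0, 0, 0, 0, 0, 0],
  [0.0, 0, 0, 0, 0, 0, 0],
], force=30)

```text
time_s: 26.8
tcp_pos: [0.5919, 0.1106, 0.0457]
eef_rot: [179.9, -0.0, 89.8]
ft_force: [-0.8, 0.1, 5.3]
gripper_width: 0.0212
finger_force: 29.2
```

>>> play_rows([
  [0.0, 0, 0, 0, 0, 0, 0],
  [0.0, 0, 0, 0, 0, 0, 0],
])

```text
time_s: 26.97
tcp_pos: [0.5919, 0.1107, 0.0457]
eef_rot: [179.9, -0.0, 89.8]
ft_force: [-0.5, -0.5, 5.3]
gripper_width: 0.0211
finger_force: 29.2
```

```bash
python3 - <<'E'
from h import *
togo(.470,-.169,.14,90)
E
```

```text
at [0.5919 0.1107 0.0457] [ 1.7991e+02 -1.0000e-02  8.9840e+01] go tool mm [-280.  -121.   -94.5] turn z rad -0.003
```

>>> play_rows([
  [0.0, 0, 0, -5, 0, 0, 0],
  [0.0, 0, 0, -15, 0, 0, 0],
  [0.0, 0, 0, -30, 0, 0, 0],
  [0.0, 0, 0, -30, 0, 0, 0],
  [0.0, 0, 0, -25, 0, 0, 0],
])

```text
time_s: 27.38
tcp_pos: [0.5913, 0.1105, 0.1518]
eef_rot: [180.0, 0.0, 89.8]
ft_force: [-0.1, 0.6, -0.7]
gripper_width: 0.0211
finger_force: 29.4
```

>>> play_rows([
  [0.0, -20, -10, -5, 0, 0, 0],
  [0.0, -30, -15, 0, 0, 0, 0],
  [0.0, -35, -15, 0, 0, 0, 0],
  [0.0, -35, -15, 0, 0, 0, 0],
  [0.0, -35, -15, 0, 0, 0, 0],
])

```text
time_s: 27.8
tcp_pos: [0.5199, -0.0453, 0.1551]
eef_rot: [180.0, 0.0, 89.9]
ft_force: [1.8, 0.2, -1.2]
gripper_width: 0.0212
finger_force: 29.5
```

>>> play_rows([
  [0.0, -35, -15, 0, 0, 0, 0],
  [0.0, -35, -15, 0, 0, 0, 0],
  [0.0, -35, -15, 0, 0, 0, 0],
  [0.0, -20, -6, 0, 0, 0, 0],
  [0.0, 0, 0, 0, 0, 0, 0],
])

```text
time_s: 28.22
tcp_pos: [0.468, -0.1724, 0.1553]
eef_rot: [-180.0, 0.1, 89.6]
ft_force: [0.7, 1.3, -1.5]
gripper_width: 0.021
finger_force: 29.5
```

>>> play_rows([
  [0.0, 0, 0, 0, 0, 0, 0],
  [0.0, 0, 0, 0, 0, 0, 0],
])

```text
time_s: 28.38
tcp_pos: [0.4696, -0.1689, 0.155]
eef_rot: [180.0, -0.0, 89.8]
ft_force: [-1.2, 0.2, -0.9]
gripper_width: 0.021
finger_force: 29.5
```

```bash
python3 - <<'E'
from h import *
togo(.470,-.169,.0497,90)
E
```

```text
at [ 0.4696 -0.1689  0.155 ] [ 1.7999e+02 -1.0000e-02  8.9810e+01] go tool mm [-1.000e-01  4.000e-01  1.053e+02] turn z rad -0.003
```

>>> play_rows([
  [0.0, 0, 0, 15, 0, 0, 0],
  [0.0, 0, 0, 25, 0, 0, 0],
  [0.0, 0, 0, 25, 0, 0, 0],
  [0.0, 0, 0, 15, 0, 0, 0],
  [0.0, 0, 0, 8, 0, 0, 0],
])

```text
time_s: 28.8
tcp_pos: [0.4688, -0.1674, 0.0649]
eef_rot: [-179.8, -0.1, 89.9]
ft_force: [-0.6, -0.1, 0.1]
gripper_width: 0.0213
finger_force: 29.5
```

>>> play_rows([
  [0.0, 0, 0, 6, 0, 0, 0],
  [0.0, 0, 0, 4, 0, 0, 0],
  [0.0, 0, 0, 2, 0, 0, 0],
  [0.0, 0, 0, 0, 0, 0, 0],
  [0.0, 0, 0, 0, 0, 0, 0],
])

```text
time_s: 29.22
tcp_pos: [0.47, -0.1692, 0.0555]
eef_rot: [179.9, 0.0, 89.8]
ft_force: [-0.0, -0.0, 0.0]
gripper_width: 0.0208
finger_force: 29.5
```

>>> play_rows([
  [0.0, 0, 0, 2, 0, 0, 0],
  [0.0, 0, 0, 0, 0, 0, 0],
])

```text
time_s: 29.38
tcp_pos: [0.4697, -0.1692, 0.0531]
eef_rot: [180.0, 0.0, 89.8]
ft_force: [-0.4, -0.5, 0.4]
gripper_width: 0.0216
finger_force: 29.5
```

>>> play_rows([
  [0.0, 0, 0, 1.5, 0, 0, 0],
  [0.0, 0, 0, 0, 0, 0, 0],
])

```text
time_s: 29.55
tcp_pos: [0.4695, -0.1692, 0.0513]
eef_rot: [180.0, 0.0, 89.8]
ft_force: [-0.1, 0.5, -0.2]
gripper_width: 0.0212
finger_force: 29.5
```

>>> play_rows([
  [0.0, 0, 0, 1, 0, 0, 0],
  [0.0, 0, 0, 0, 0, 0, 0],
])

```text
time_s: 29.72
tcp_pos: [0.4694, -0.1691, 0.0502]
eef_rot: [-180.0, 0.0, 89.8]
ft_force: [-0.2, -0.0, -0.7]
gripper_width: 0.0213
finger_force: 29.5
```

>>> play_rows([
  [0.0, 0, 0, 1, 0, 0, 0],
  [0.0, 0, 0, 0, 0, 0, 0],
])

```text
time_s: 29.88
tcp_pos: [0.4697, -0.1692, 0.0497]
eef_rot: [180.0, 0.0, 89.8]
ft_force: [-0.3, 0.3, 4.3]
gripper_width: 0.0212
finger_force: 29.9
```

>>> play_rows([
  [0.0, 0, 0, 0.5, 0, 0, 0],
  [0.0, 0, 0, 0, 0, 0, 0],
])

```text
time_s: 30.05
tcp_pos: [0.4698, -0.1693, 0.0497]
eef_rot: [180.0, 0.0, 89.8]
ft_force: [-3.5, 0.9, 10.1]
gripper_width: 0.0212
finger_force: 30.4
```

Contact. Releasing gently, rising and moving off so the top camera can check the result.

>>> play_rows([
  [0.0, 0, 0, -1, 0, 0, 0],
  [0.25, 0, 0, 0, 0, 0, 0],
  [0.4, 0, 0, 0, 0, 0, 0],
  [0.55, 0, 0, 0, 0, 0, 0],
  [0.55, 0, 0, 0, 0, 0, 0],
])

```text
time_s: 30.47
tcp_pos: [0.4695, -0.1691, 0.0497]
eef_rot: [-180.0, 0.0, 89.8]
ft_force: [-0.0, -0.2, 0.6]
gripper_width: 0.0466
finger_force: 0.0
```

>>> play_rows([
  [0.55, 0, 0, -15, 0, 0, 0],
  [0.55, 0, 0, -25, 0, 0, 0],
  [0.55, 0, 0, -35, 0, 0, 0],
  [0.55, 0, 0, -35, 0, 0, 0],
  [0.55, 0, 0, -35, 0, 0, 0],
])

```text
time_s: 30.88
tcp_pos: [0.4691, -0.1689, 0.1962]
eef_rot: [-180.0, -0.0, 89.8]
ft_force: [1.0, -0.4, -0.6]
gripper_width: 0.047
finger_force: 0.0
```

>>> play_rows([
  [0.55, 30, -10, -10, 0, 0, 0],
  [0.55, 35, -10, 0, 0, 0, 0],
  [0.55, 35, -10, 0, 0, 0, 0],
  [0.55, 35, -10, 0, 0, 0, 0],
  [0.55, 35, -10, 0, 0, 0, 0],
])

```text
time_s: 31.3
tcp_pos: [0.4193, 0.0023, 0.2049]
eef_rot: [180.0, 0.0, 89.8]
ft_force: [0.3, 0.2, -0.2]
gripper_width: 0.0471
finger_force: 0.0
```

>>> play_rows([
  [0.55, 20, 0, 0, 0, 0, 0],
  [0.55, 0, 0, 0, 0, 0, 0],
  [0.55, 0, 0, 0, 0, 0, 0],
  [0.55, 0, 0, 0, 0, 0, 0],
])

```text
time_s: 31.63
tcp_pos: [0.4202, 0.0208, 0.2048]
eef_rot: [-180.0, 0.0, 89.9]
ft_force: [0.4, -0.1, 0.0]
gripper_width: 0.0471
finger_force: 0.0
```

```bash
python3 - <<'E'
from h import *
s=r.sense(); print(s["time_s"],s["tcp_pos"],s["ft_force"])
t=r.read_camera("top"); c=r.read_camera("scene"); np.save("t9.npy",t,allow_pickle=True)
cad=cv2.resize(t["img"][182:302,322:482,::-1],(800,600),interpolation=cv2.INTER_CUBIC)[:, :640]
sc=c["img"][140:320,120:480,::-1]
cv2.imwrite("pics/f9.png",np.hstack([cv2.resize(cad,(340,319)),cv2.resize(sc,(460,319))[:, :]]))
hsv=cv2.cvtColor(t["img"],cv2.COLOR_RGB2HSV); m=cv2.inRange(hsv,(100,130,60),(125,255,255)); m[:182]=0;m[302:]=0;m[:,:322]=0;m[:,450:]=0
n,l,st,ce=cv2.connectedComponentsWithStats(m)
for i in range(1,n):
    if st[i][4]>30: print(st[i],[px2w(t,*ce[i],z)[:2].round(4).tolist() for z in (.127,.111,.103,.083)])
E
```

```text
31.6333 [0.42019167 0.0208029  0.20477093] [ 0.37726276 -0.13979016  0.03258939]
[364 215  16  15 170] [[0.5744, -0.1599], [0.5755, -0.163], [0.576, -0.1646], [0.5773, -0.1685]]
[418 262  22  20 329] [[0.4813, -0.2677], [0.4804, -0.2731], [0.48, -0.2757], [0.479, -0.2824]]
[368 271  11  10  73] [[0.4706, -0.1627], [0.4695, -0.1659], [0.469, -0.1675], [0.4677, -0.1715]]
```

View pics/f9.png

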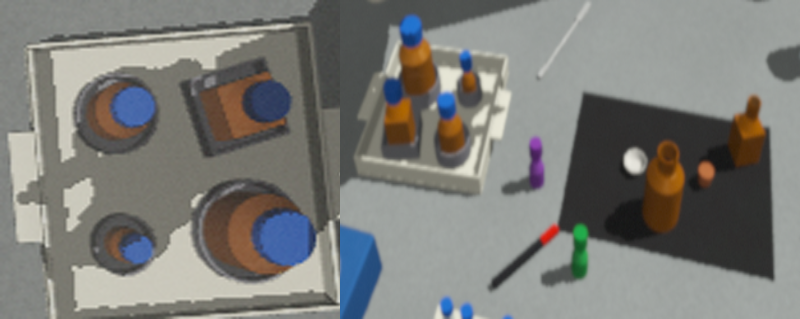

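All four capped bottles stand upright in their holders, with measured caps within about 5 mm of centre, and the open bottles have not moved. Handing in.

```bash
python3 -c "
from bench import r
print(r.close_job())"
```

```text
the job is handed in; nothing more can be done
None
```

I packed all four capped bottles upright in their matching holders, left the two open bottles standing where they were, and handed the job in at about 32 s of the allowed 99 s; no verdict was returned.

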